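# Contact-scan a half-open carton in the parts store

## Robot

A 6-joint arm with a two-finger parallel gripper is mounted at the origin on the work surface. World frame = base frame: x ahead of the robot, y to its left, z up, the work surface at z = 0. Lengths are in m, angles in rad, forces in N, time in s.
With the tool pointing down it reaches from about 0.325 to 0.9 m from the base axis. Payload 6.1 kg.
Tool frame: the origin (TCP) lies at the very end of the fingers, on their centre line; the grasp point (between the pads) lies 19 mm behind it; z points along the fingers, x is the direction in which the jaws open and shut, and the axes are right-handed (so a half turn about z gives the same grasp; the last joint's range is limited). The gripper opens to 87 mm and grips with 3 to 60 N. Pads are 19 mm wide; open, the fingers measure 117 mm over their backs; the gripper's body (75 mm by 190 mm) begins 51 mm behind the grasp point.
Start: joints at [1.166, 0.22, 1.526, -0, 1.395, -0.126], TCP at [0.172, 0.601, 0.223] pointing down, gripper open.
Joint ranges: [-2.98, 2.98], [-0.91, 2.08], [0.09, 2.57], [-1.24, 4.39], [0.2, 2.65], [-2.68, 2.68]. Speed limits (rad/s): [2.57, 2.57, 3.01, 3.14, 3.14, 3.14].

## Interface

Orientations are given as a rotation vector (axis times angle).
In Python, from station import bot, vision, regions_of gives the robot as it stands. The module is installed in compiled form; this text tells all that it offers.
- The arm moves only by the shell command python3 -m inch 'ROWS'. ROWS is JSON, a list of rows, each a list of 5 numbers: the closure, from 0 (fully open) to 1 (shut), then the shift along the tool's x, y, z in m, then the turn about the tool's z in rad. In form: [[grip, tx, ty, tz, roll], ...]. A call has 1 to 20 rows; each row shifts and turns the commanded pose from where the row before left it, along the tool's axes as they then stand; what a row does not reach is not made up. A row lasts 1/10 s, in which the tool goes at most 50 mm and 8.59 degrees, less where a joint would pass 70% of its speed; a pose out of reach is approached as far as the arm can. A call with a gripper value outside its range is refused whole. The fingers move at their own pace and stop on an object; the grip force is fixed at half the most. Time passes only in rows, so rows that do not move let the fingers close. It gives the time, the measured TCP pose, the force and the opening at its end, in the units of the state.
- bot.read_state(): the state, without advancing time (a new reading comes with each control period).
- vision.get_image(name): name is "side" or "top" or "wrist"; returns a dict with "pixels" (400x640x3 uint8, red, green, blue), "fx", "fy", "cx", "cy" (pixels), "cam_to_world" (4x4, takes a point from camera to world coordinates). Camera axes: x right, y down, z forward; pixel columns grow to the right and rows downward; lengths in m; the calibration is good to about 2 mm. The wrist camera is an equidistant fisheye: a pixel r from the principal point sees the ray r / f radians off the axis. A picture is of the moment at which its call begins. There is no depth.
- bot.close_job(): hands the job in, once; it reports no verdict.
Trained networks look in a picture, given as the dict that the camera call returned (one of the last four; its "shot" number tells which), for a name from the list of things; names that differ only in an ending like _2 or _b are one class to them, and where a whole thing is asked for, a point or a joint stands for the part that bears it (a point fixed in the world has none). Each returns a list of dicts, best first, with "confidence" (0 to 1); they miss things now and then, are a little off and sometimes report something else, mostly with a low value. They report only what shows in the picture. A call takes as long as a camera call. They do not tell look-alikes from the thing itself.
- regions_of(name, picture): "pixels" (400x640 bool, what is visible of it) and "bbox" ([left, top, right, bottom] in pixels, round what is visible of it).
The state is a dict: "time_s": time; "joint_pos": joint angles; "qd": joint speeds; "effort": joint torques, N m; "tool_pos": TCP position; "orientation": TCP orientation; "force": force on the tool from outside, world axes, zero at the start; "torque": the same for the moment, N m; "gripper_width": finger opening in m.
Only numpy, scipy, OpenCV 4.12 (cv2) and the standard library are available. Lean on these libraries where they do the work, as an engineer would, in place of code of your own. Each camera call takes 0.05 s, during which the arm holds its last target.

## Task

Take the hand reader out of its dock and scan the label on the sprung, half-open carton lid: gently press the reader's red nose square onto the middle of the label, letting the lid sink until something inside stops it, until the nose is pushed well in, and hold it there steadily for about two seconds. Then stand the reader upright in its dock again and let go, leaving the other stock on the table undisturbed.

Things in the scene. Friction and masses are not known exactly. Their poses are not given: they have to be found in the camera images.
- reader: Hand label reader, 153 mm tall, 0.2 to 0.35 kg, upright in the dock. Origin: centre of the underside of its head; z up the handle. Heights above it: grey head 56 x 56 mm, to 34 mm; black cone to 50; black square handle 34 x 34 mm, flats facing the reader's x and y, from 44 to 134 (orange band at 58, orange cap on top; grip near 100). Red sprung nose: 16 mm below the underside.
- nose_face (a point): Centre of the flat lower face of the reader's red round nose (28 mm diameter); moves with the nose. 16 mm below the reader's origin when the nose is out. Its z axis is the reader's z axis.
- nose (a joint): How far the reader's nose is pushed in, m: 0 = fully out, 0.012 = bottomed. Sprung: starts to move at about 2 N, 4 N at 0.004, 8 N at 0.012.
- dock: Black square dock well with flared yellow mouth, fixed, 90 mm square and about 70 mm high; the well is 66 mm square inside, its sides along the dock's x and y axes. Origin: centre of its underside, z up. The reader's head stands on a ledge inside, 28 mm above the table (the nose hangs free in a 42 mm square hole), so the docked reader's origin is 28 mm above the dock's.
- carton: Open brown cardboard carton, fixed, 220 (x) x 180 (y) x 100 mm high, walls 4 mm. Origin: centre of its underside, z up. Its lid, 220 x 180 x 5 mm, is hinged along the top edge on the carton's -x side (the side facing the robot), far edge raised. A steel hub taller than the carton stands inside, somewhere under the lid.
- label (a point): Centre of the white barcode label (70 x 100 mm) on top of the carton's lid, on the lid's surface, 110 mm from the hinge line. z points out of the lid's face, x from the hinge towards the lid's free edge. Moves with the lid.
- bearing: Steel bearing ring, loose, 84 mm across, 22 mm high, bystander. Origin: centre of its underside.
- shaft: Steel gear shaft lying on the table, loose, 200 mm long, 60 mm high, bystander. Origin: under its middle, at the table.
- box_white: Small white closed carton, loose, 150 x 110 x 75 mm, bystander. Origin: centre of its underside.
- tape: Roll of tape, loose, 100 mm across, 48 mm high, bystander. Origin: centre of its underside.
- lid (a joint): Lid angle from flat shut, rad, growing as the lid rises. It springs half open to about 0.7 to 0.8. Pushed at the label it yields to about 1 N until it rests on the hub inside, at an angle between 0.2 and 0.6 that differs each time; then it is firm. Let go, it springs up again.
Things that resemble listed ones, but are neither listed nor needed, are in the scene too. Leave any pink look-alike of the reader alone. What is shaped like the dock but pink is not meant.

How it is judged:
On the way, in this order (a step that is already met when the one before it is completed fails the run):
1. the reader is lifted out of the dock (height (world z) of nose_face above 0.085 m), for 0.1 s.
2. the nose is pressed in at least 4 mm on the label, within 18 mm of its centre, within 0.2 rad of square, held steadily for 1.5 s (value of joint nose above 0.004 m and distance between nose_face and label below 0.018 m and angle between the z axis of reader and the z axis of label, either way round below 0.2 rad and contact force between reader and carton above 1.5 N and linear speed of reader below 0.02 m/s), for 1.5 s.
At the end, for the whole second after the job is handed in: The reader stands at rest in the dock: its origin within 12 mm sideways of the dock's and 23 to 33 mm above it, upright within 0.1 rad (horizontal distance between reader and dock below 0.012 m and z of reader in the frame of dock between 0.023 and 0.033 m and angle between reader's own z axis and vertical below 0.1 rad and linear speed of reader below 0.02 m/s); the robot touches nothing.
It fails at once if the reader is pressed on the carton with more than 25 N (contact force between reader and carton above 25 N).
It fails at once if the bearing, shaft, white carton or tape is moved by more than 20 mm (distance of any of bearing, shaft, box_white, tape from where it was at the start of the episode above 0.02 m).
It also fails if it takes over 64 s, if anything falls off the work surface, if the arm or the gripper's body presses on something with over 40 N, if the wrist force passes 120 N, or if a joint passes its speed limit or range.

## Working session

There is one attempt and no reset: what is moved stays moved. The work goes in short steps, Python scripts to look and compute and a shell command to move; the robot and the scene stay as the last step left them, time stands still between calls to the robot, and variables do not carry over. Pictures are saved under pics/ and viewed, and the job is handed in when it is done.

```bash
mkdir -p pics; cat > h.py <<'E'
import numpy as np,cv2
from station import bot,vision,regions_of
from scipy.spatial.transform import Rotation as R
def save(im,n,crop=None,s=1):
    p=im["pixels"][:,:,::-1]
    if crop: p=p[crop[1]:crop[3],crop[0]:crop[2]]
    if s!=1: p=cv2.resize(p,None,fx=s,fy=s,interpolation=cv2.INTER_CUBIC)
    cv2.imwrite("pics/"+n,p)
def ray(im,u,v,fish=False):
    T=np.array(im["cam_to_world"]);x=(u-im["cx"])/im["fx"];y=(v-im["cy"])/im["fy"]
    if fish:
        r=np.hypot(x,y);d=np.array([x/r*np.sin(r),y/r*np.sin(r),np.cos(r)]) if r>0 else np.array([0,0,1.])
    else: d=np.array([x,y,1.])
    d=T[:3,:3]@d;return T[:3,3],d/np.linalg.norm(d)
def atz(im,u,v,z,fish=False):
    o,d=ray(im,u,v,fish);return o+d*(z-o[2])/d[2]
def proj(im,P):
    T=np.array(im["cam_to_world"]);c=T[:3,:3].T@(np.array(P)-T[:3,3])
    return np.array([im["cx"]+im["fx"]*c[0]/c[2],im["cy"]+im["fy"]*c[1]/c[2]])
def tri(a,b):
    A=np.zeros((3,3));B=np.zeros(3)
    for o,d in (a,b):
        M=np.eye(3)-np.outer(d,d);A+=M;B+=M@o
    return np.linalg.solve(A,B)
E
python3 - <<'E'
from h import *
for n in ("side","top","wrist"):
    im=vision.get_image(n);save(im,n+"0.png");print(n,im["fx"],im["cx"],im["cy"],np.round(im["cam_to_world"],3).tolist())
    for k in ("reader","dock","label","carton"):
        print(k,[(round(r["confidence"],2),[int(x) for x in r["bbox"]]) for r in regions_of(k,im)])
print(bot.read_state())
E
```

```text
side 474.16179782632696 322.2435861970775 204.46939102416752 [[0.975, -0.104, 0.195, 0.207], [-0.22, -0.504, 0.835, -1.302], [0.011, -0.858, -0.514, 0.861], [0.0, 0.0, 0.0, 1.0]]
reader [(0.86, [305, 151, 322, 192]), (0.83, [336, 144, 353, 180])]
dock [(0.9, [317, 148, 337, 179]), (0.83, [334, 168, 363, 194]), (0.62, [339, 294, 389, 363])]
label [(0.92, [329, 171, 404, 254])]
carton [(0.88, [325, 169, 419, 283])]
top 505.53158797213456 317.8794389379795 194.699172140221 [[-0.03, -0.998, 0.057, 0.356], [-1.0, 0.03, 0.002, -0.01], [-0.004, -0.057, -0.998, 1.978], [0.0, 0.0, 0.0, 1.0]]
reader [(0.71, [259, 176, 279, 195]), (0.57, [259, 141, 272, 159])]
dock [(0.97, [215, 149, 244, 177]), (0.62, [252, 139, 282, 165])]
label [(0.87, [357, 138, 411, 186])]
carton [(0.61, [352, 127, 411, 190])]
wrist 309.70691628693146 320.8517288781891 200.07385849481312 [[0.276, 0.922, 0.271, 0.097], [0.961, -0.265, -0.078, 0.623], [-0.0, 0.283, -0.959, 0.385], [0.0, 0.0, 0.0, 1.0]]
reader []
dock []
label [(0.52, [28, 393, 45, 398])]
carton [(0.7, [24, 373, 74, 400]), (0.43, [0, 321, 23, 353])]
{'time_s': 0.75, 'joint_pos': array([ 1.16592788e+00,  2.20362181e-01,  1.52646063e+00, -2.68364494e-05,
        1.39468823e+00, -1.26058397e-01]), 'qd': array([-0.00105993, -0.00016727,  0.00072755,  0.00108754, -0.00114292,
       -0.00035545]), 'effort': array([ 1.51502081e-04, -4.94442523e+01, -3.87667572e+01,  6.98739896e-02,
        4.63541702e-02, -6.37384503e-06]), 'tool_pos': array([0.17200195, 0.60088489, 0.22258196]), 'orientation': array([-2.50855045e+00, -1.89120817e+00, -1.31868585e-04]), 'force': array([0.25019889, 0.59468626, 0.27548142]), 'torque': array([ 0.02826107,  0.05512117, -0.02760935]), 'gripper_width': 0.08693514479135016}
```

View pics/side0.png

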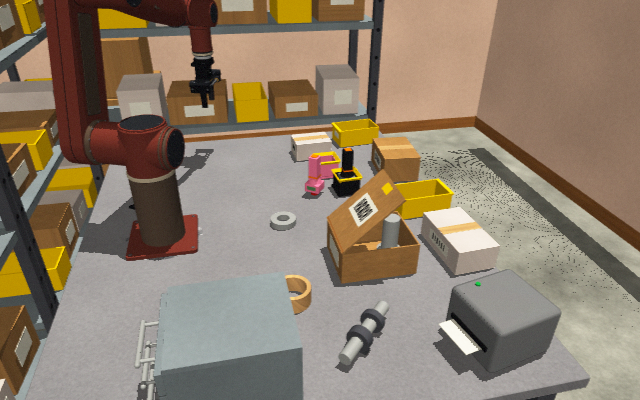

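View pics/top0.png

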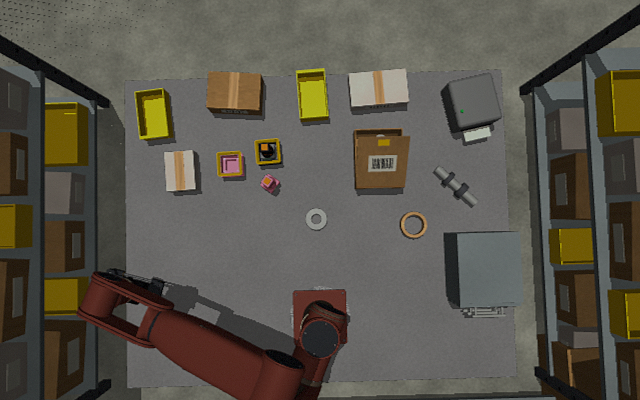

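```bash
python3 - <<'E'
import cv2
a=cv2.imread('pics/side0.png');cv2.imwrite('pics/side0c.png',cv2.resize(a[125:300,270:430],None,fx=4,fy=4,interpolation=cv2.INTER_CUBIC)[:600])
a=cv2.imread('pics/top0.png');cv2.imwrite('pics/top0c.png',cv2.resize(a[110:240,200:430],None,fx=3.4,fy=3.4,interpolation=cv2.INTER_CUBIC))
E
```

```text
(no output)
```

View pics/side0c.png

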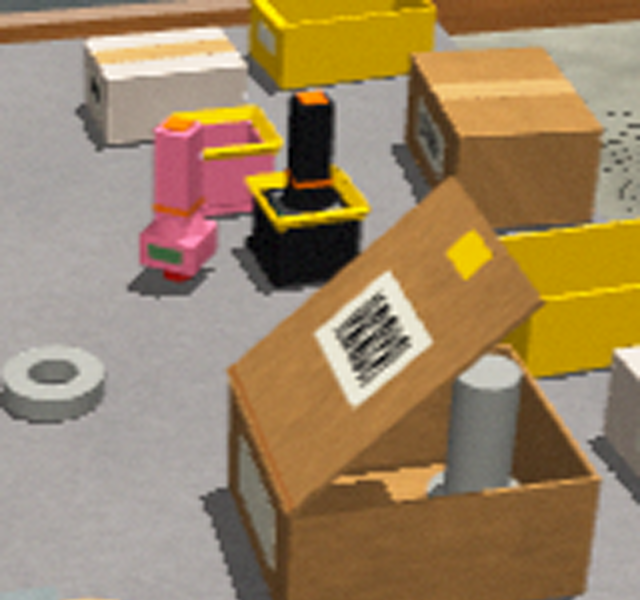

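View pics/top0c.png

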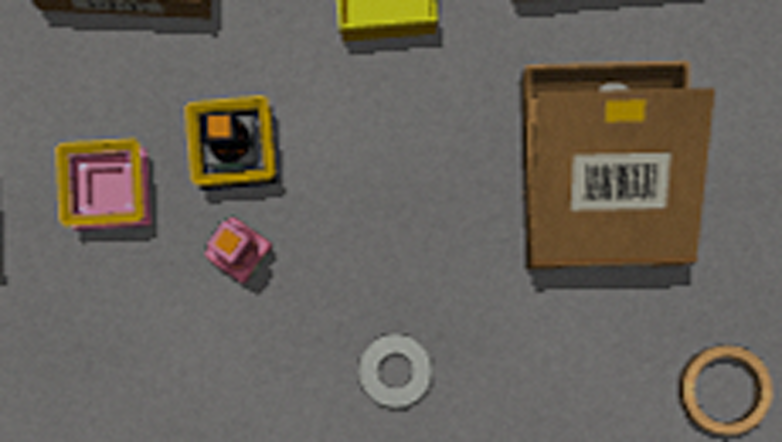

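The side and top pictures show two reader candidates:
- **Black reader:** side (347,165), top (265,150). It stands in the black dock with the yellow mouth at side (346,182). It fits the description and is the one meant.
- **Pink reader:** side (314,172), top (269,183). It is a look-alike, as is the pink dock at top (230,164).

The enlarged crops confirm this. The tool only stays vertical, so I'll have to tilt the reader in the grip, using the dock wall. Next I'll measure.

```bash
python3 - <<'E'
from h import *
s=vision.get_image("side");t=vision.get_image("top")
def T(n,a,b):
    p=tri(ray(t,*a),ray(s,*b));print(n,np.round(p,3),"res px",np.round(proj(t,p)-a,1),np.round(proj(s,p)-b,1));return p
T("cap",(264.1,147.1),(348.3,149.3))
hl=T("hingeL",(355,187.9),(327.5,217.5));hr=T("hingeR",(403.5,187.4),(342.5,252.5))
fl=T("freeL",(358.8,135.9),(383.8,169.5));fr=T("freeR",(410.6,136.5),(405,200))
T("label",(381.8,163.3),(363.5,209.5))
d=(fl+fr)/2-(hl+hr)/2;print("lid angle",np.arctan2(d[2],np.hypot(d[0],d[1])),np.linalg.norm(d))
# dock mouth corners top (z~.07)
for c in [(184,104),(270,96),(275,179),(195,187)]:
    print("dock",np.round(atz(t,c[0]/3.4+200,c[1]/3.4+110,0.07),3))
# hub: side top centre for various heights
for z in (.1,.12,.14,.16,.18): 
    p=atz(s,392,217.5,z); print("hub z",z,np.round(p,3),np.round(proj(t,p),1))
for k in("bearing","shaft","box_white","tape"):
  r=regions_of(k,t)
  for q in r: b=q["bbox"];print(k,round(q["confidence"],2),np.round(atz(t,(b[0]+b[2])/2,(b[1]+b[3])/2,.03),3))
E
```

```text
cap [0.641 0.182 0.164] res px [ 0.2 -0.9] [-1.   0.1]
hingeL [ 0.489 -0.146  0.102] res px [ 0.2 -1.1] [-1.4  0.1]
hingeR [ 0.486 -0.326  0.105] res px [ 0.3 -1.3] [-1.9  0.2]
freeL [ 0.654 -0.154  0.249] res px [ 0.  -0.1] [-0.1  0. ]
freeR [ 0.648 -0.332  0.251] res px [ 0.1 -0.5] [-0.7  0.1]
label [ 0.568 -0.239  0.176] res px [ 0.2 -0.9] [-1.2  0.1]
lid angle 0.730404353354049 0.21986095341909692
dock [0.679 0.23  0.07 ]
dock [0.685 0.134 0.07 ]
dock [0.591 0.131 0.07 ]
dock [0.585 0.22  0.07 ]
hub z 0.1 [ 0.683 -0.182  0.1  ] [363.1 134.9]
hub z 0.12 [ 0.67  -0.212  0.12 ] [371.6 137.1]
hub z 0.14 [ 0.658 -0.241  0.14 ] [380.3 139.3]
hub z 0.16 [ 0.645 -0.271  0.16 ] [389.2 141.6]
hub z 0.18 [ 0.633 -0.3    0.18 ] [398.4 143.9]
bearing 0.52 [0.382 0.007 0.03 ]
shaft 0.69 [ 0.485 -0.548  0.03 ]
shaft 0.27 [0.574 0.525 0.03 ]
box_white 0.98 [0.571 0.521 0.03 ]
tape 0.56 [ 0.34  -0.363  0.03 ]
```

```bash
cat >> h.py <<'E'
def st():
    s=bot.read_state();Rm=R.from_rotvec(s["orientation"]).as_matrix();return s,np.array(s["tool_pos"]),Rm
def plan(target,yawx):
    """target tcp, desired angle of tool x axis in world"""
    s,p,Rm=st();a=np.arctan2(Rm[1,0],Rm[0,0])
    d=(np.array(target)-p);print("tool x ang",round(a,4),"shift in tool",np.round(Rm.T@d,4))
    r=-(yawx-a);r=(r+np.pi/2)%np.pi-np.pi/2;print("roll needed (mod pi)",round(r,4))
E
python3 -c "
from h import *
print(np.round(st()[2],3)); plan([.60,.178,.26],np.pi/2+.06)"
```

```text
[[ 0.275  0.961 -0.   ]
 [ 0.961 -0.275  0.   ]
 [ 0.    -0.    -1.   ]]
tool x ang 1.2921 shift in tool [-0.2888  0.5279 -0.0375]
roll needed (mod pi) -0.3387
```

```bash
python3 -m inch '[[0,-0.016,0.0294,-0.0021,0],[0,-0.016,0.0294,-0.0021,0],[0,-0.016,0.0294,-0.0021,0],[0,-0.016,0.0294,-0.0021,0],[0,-0.016,0.0294,-0.0021,0],[0,-0.016,0.0294,-0.0021,0],[0,-0.016,0.0294,-0.0021,0],[0,-0.016,0.0294,-0.0021,0],[0,-0.016,0.0294,-0.0021,0],[0,-0.016,0.0294,-0.0021,0],[0,-0.016,0.0294,-0.0021,0],[0,-0.016,0.0294,-0.0021,0],[0,-0.016,0.0294,-0.0021,0],[0,-0.016,0.0294,-0.0021,0],[0,-0.016,0.0294,-0.0021,0],[0,-0.016,0.0294,-0.0021,0],[0,-0.016,0.0294,-0.0021,0],[0,-0.016,0.0294,-0.0021,0],[0,0,0,0,-0.113],[0,0,0,0,-0.113]]'
python3 - <<'E'
from h import *
plan([.638,.181,.26],np.pi/2+.06)
w=vision.get_image("wrist");save(w,"w1.png")
for k in ("reader","dock"): print(k,[(round(r["confidence"],2),[int(x) for x in r["bbox"]]) for r in regions_of(k,w)])
E
```

```text
time_s: 3.05
tool_pos: [0.6023, 0.1771, 0.2601]
orientation: [-2.277, -2.165, 0.0]
force: [-0.7, -0.2, -0.5]
gripper_width: 0.0871
tool x ang 1.5204 shift in tool [0.0057 0.0355 0.0001]
roll needed (mod pi) -0.1104
reader [(0.86, [285, 79, 346, 136]), (0.67, [306, 183, 354, 256])]
dock [(0.89, [285, 163, 368, 247]), (0.59, [398, 130, 477, 212])]
```

View pics/w1.png

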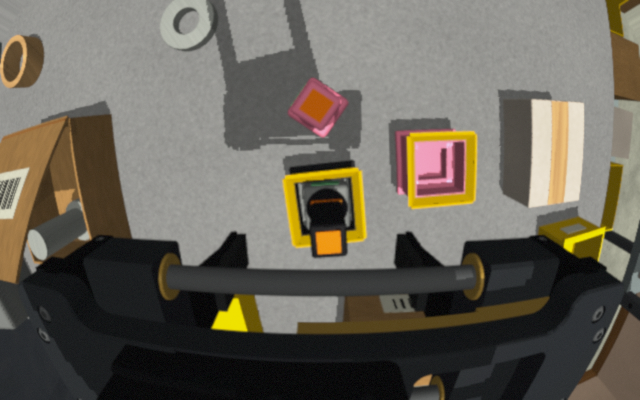

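```bash
python3 - <<'E'
import cv2
a=cv2.imread('pics/w1.png');cv2.imwrite('pics/w1c.png',cv2.resize(a[155:265,265:385],None,fx=5,fy=5,interpolation=cv2.INTER_CUBIC))
E
```

```text
(no output)
```

View pics/w1c.png

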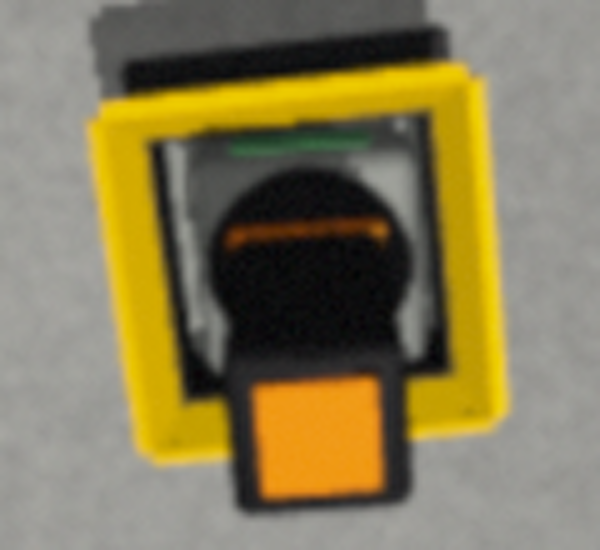

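```bash
python3 - <<'E'
from h import *
w=vision.get_image("wrist")
f=lambda c,z:atz(w,c[0]/5+265-.4,c[1]/5+155-.4,z,True)
for n,cs,z in (("orange",[(252,380),(380,375),(386,495),(262,500)],.165),("handle",[(230,360),(408,350),(412,500),(238,512)],.162),("rim",[(90,122),(480,72),(508,420),(145,460)],.07)):
    P=np.array([f(c,z) for c in cs]);print(n,np.round(P[:,:2],4).tolist(),"mean",np.round(P.mean(0),4))
    e=P[1]-P[0]+P[2]-P[3];g=P[0]-P[3]+P[1]-P[2]
    print(" yaw from y-edge",np.arctan2(-e[0],e[1]),"x-edge",np.arctan2(-g[1],-g[0]),"len",np.linalg.norm(e)/2,np.linalg.norm(g)/2)
E
```

```text
orange [[0.6279, 0.1718], [0.6283, 0.1947], [0.6524, 0.1951], [0.652, 0.1721]] mean [0.6401 0.1834 0.165 ]
 yaw from y-edge -0.01495555645674338 x-edge 0.013477000402384037 len 0.022959698398376017 0.024088739287748677
handle [[0.625, 0.1679], [0.6249, 0.2001], [0.6552, 0.2001], [0.6558, 0.1673]] mean [0.6402 0.1839 0.162 ]
 yaw from y-edge 0.010248254474748237 x-edge -0.01067804357196801 len 0.03245582666861291 0.030529848422193178
rim [[0.5994, 0.1337], [0.5926, 0.2253], [0.6809, 0.2307], [0.6865, 0.1394]] mean [0.6399 0.1823 0.07  ]
 yaw from y-edge 0.06802921754548524 x-edge 0.0634104005646592 len 0.09162004348091457 0.08782254160293484
```

```bash
python3 -m inch '[[0,0,0,0,-0.05],[0,0,0,0,0]]'; python3 -c "
from h import *
plan([.640,.1835,.109],np.pi/2)"
```

```text
time_s: 3.45
tool_pos: [0.6014, 0.1787, 0.2604]
orientation: [2.226, 2.217, 0.0]
force: [-0.0, -0.1, 0.4]
gripper_width: 0.0868
tool x ang 1.5668 shift in tool [0.005  0.0386 0.1514]
roll needed (mod pi) -0.004
```

```bash
python3 -m inch '[[0,0.0025,0.0193,0,0],[0,0.0025,0.0193,0,0],[0,0,0,0.025,0],[0,0,0,0.025,0],[0,0,0,0.025,0],[0,0,0,0.025,0],[0,0,0,0.025,0],[0,0,0,0.0264,0],[0,0,0,0,0]]'; python3 -c "
from h import *
plan([.640,.1835,.109],np.pi/2)
save(vision.get_image('wrist'),'w2.png')"
```

```text
time_s: 4.35
tool_pos: [0.6367, 0.183, 0.1041]
orientation: [-2.223, -2.213, 0.011]
force: [0.5, -1.0, -0.9]
gripper_width: 0.0871
tool x ang 1.566 shift in tool [ 0.0006  0.0032 -0.0049]
roll needed (mod pi) -0.0048
```

View pics/w2.png

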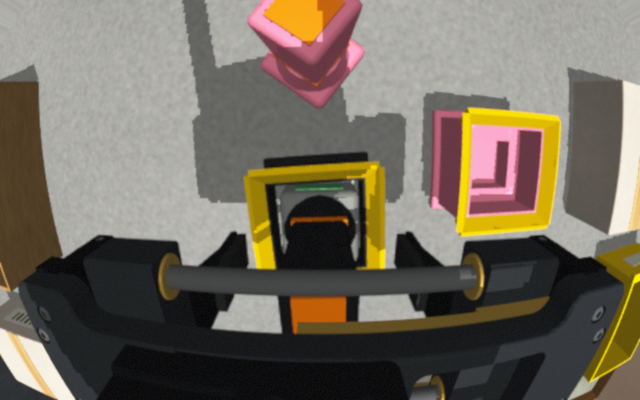

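The handle and orange cap (318,310) sit between the fingers. I'll close the gripper.

```bash
python3 -m inch '[[0,0,0,0,0],[0,0,0,0,0]]'; python3 -c "
from h import *
plan([.640,.1835,.109],np.pi/2)"; python3 -m inch '[[1,0,0,0,0],[1,0,0,0,0],[1,0,0,0,0],[1,0,0,0,0],[1,0,0,0,0],[1,0,0,0,0],[1,0,0,0,0],[1,0,0,0,0]]'
```

```text
time_s: 4.6
tool_pos: [0.6416, 0.1836, 0.1114]
orientation: [2.224, 2.216, 0.005]
force: [0.2, 0.1, -0.0]
gripper_width: 0.0872
tool x ang 1.5675 shift in tool [-0.0001 -0.0016  0.0024]
roll needed (mod pi) -0.0033
time_s: 5.4
tool_pos: [0.64, 0.1832, 0.1088]
orientation: [-2.224, -2.218, 0.001]
force: [1.1, -1.0, 0.0]
gripper_width: 0.0337
```

```bash
python3 -m inch '[[1,0,0,-0.008,0],[1,0,0,-0.008,0],[1,0,0,-0.008,0],[1,0,0,0,0],[1,0,0,0,0]]';python3 -m inch '[[1,0,-0.003,0,0],[1,0,-0.003,0,0],[1,0,-0.003,0,0],[1,0,-0.002,0,0],[1,0,-0.002,0,0],[1,0,-0.002,0,0]]'; python3 -m inch '[[1,0,-0.002,0,0],[1,0,-0.002,0,0],[1,0,-0.001,0,0],[1,0,0,0,0]]'
```

```text
time_s: 5.9
tool_pos: [0.6404, 0.1833, 0.1336]
orientation: [2.224, 2.218, 0.001]
force: [-0.2, 0.5, -2.6]
gripper_width: 0.0339
time_s: 6.5
tool_pos: [0.6274, 0.1829, 0.1341]
orientation: [2.221, 2.215, 0.006]
force: [6.3, -1.1, -1.8]
gripper_width: 0.034
time_s: 6.9
tool_pos: [0.6228, 0.1829, 0.1348]
orientation: [2.221, 2.215, 0.008]
force: [6.5, -0.5, -0.3]
gripper_width: 0.0336
```

The force stays at about 6.5 N, so the reader is pivoting in the grip. I'll keep going.

```bash
python3 -m inch '[[1,0,-0.002,0,0],[1,0,-0.002,0,0],[1,0,-0.002,0,0],[1,0,-0.002,0,0],[1,0,-0.002,0,0],[1,0,-0.002,0,0],[1,0,0,0,0],[1,0,0,0,0]]'; python3 - <<'E'
from h import *
w=vision.get_image("wrist");save(w,"w3.png")
s=vision.get_image("side");save(s,"s3.png",(300,120,400,220),6)
E
```

```text
time_s: 7.7
tool_pos: [0.6112, 0.183, 0.1354]
orientation: [2.22, 2.214, 0.009]
force: [7.0, -1.6, 2.0]
gripper_width: 0.0337
```

View pics/w3.png

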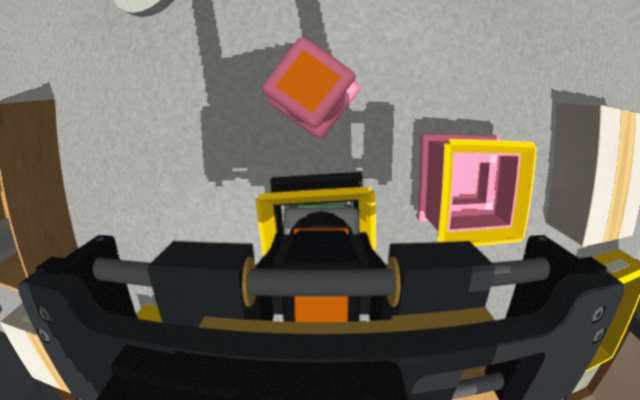

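View pics/s3.png

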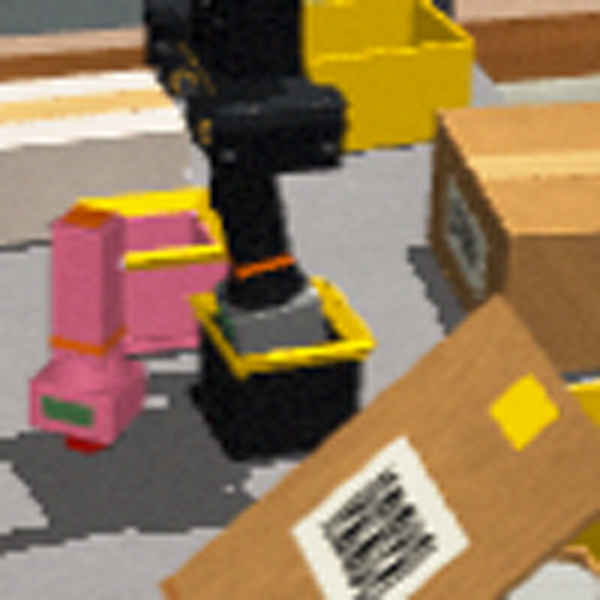

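The reader is now tilted as wanted, with its top leaning towards the robot. I'll back off slightly, lift it out and measure the tilt.

```bash
python3 -m inch '[[1,0,0.003,0,0],[1,0,0.003,-0.004,0],[1,0,0.002,-0.01,0],[1,0,0.002,-0.02,0],[1,0,0,-0.02,0],[1,0,0,-0.025,0],[1,0,0,-0.025,0],[1,0,0,-0.03,0],[1,0,0,-0.03,0],[1,0,0,-0.02,0],[1,0,0,0,0],[1,0,0,0,0],[1,0,0,0,0]]'; python3 - <<'E'
from h import *
w=vision.get_image("wrist");save(w,"w4.png",(220,150,420,350),3)
s=vision.get_image("side");save(s,"s4.png",(280,60,400,200),4)
E
```

```text
time_s: 9.1
tool_pos: [0.6171, 0.1832, 0.3146]
orientation: [-2.223, -2.217, 0.005]
force: [0.4, 0.6, -2.8]
gripper_width: 0.034
```

View pics/w4.png

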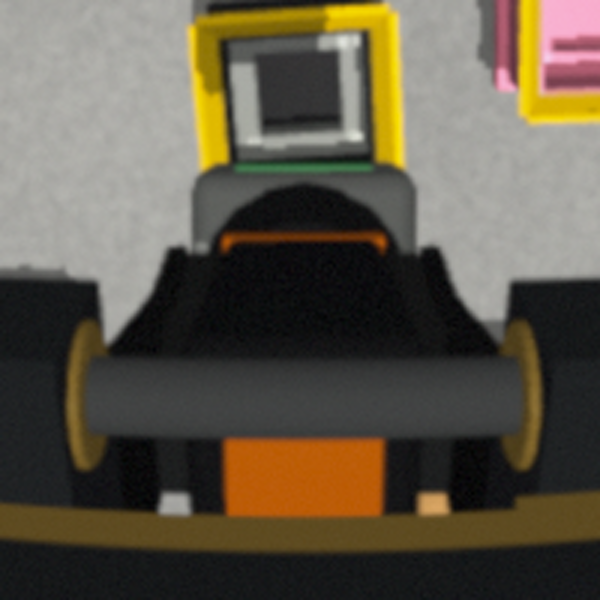

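View pics/s4.png

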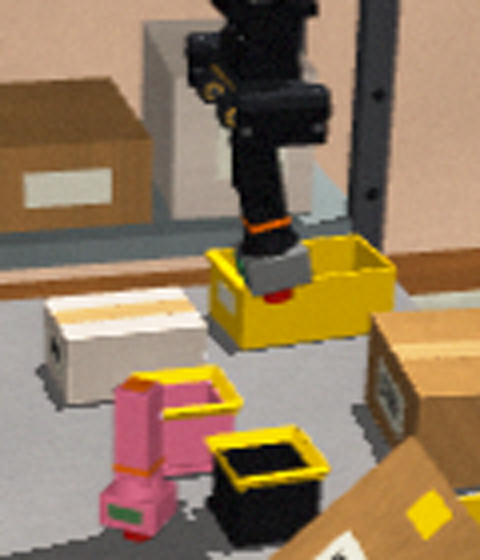

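```bash
cat >> h.py <<'E'
def aty(im,u,v,y):
    o,d=ray(im,u,v);return o+d*(y-o[1])/d[1]
E
python3 - <<'E'
from h import *
s=vision.get_image("side");_,p,_=st()
G=p+[0,0,.019]
n=aty(s,277/4+280,300/4+60,.183);b=aty(s,267/4+280,229/4+60,.183-.017)
hd=[aty(s,x/4+280,y/4+60,.183-.028) for x,y in ((245,290),(312,276))]
print(G,n,b);print("tilt nose",np.arctan2(n[0]-G[0],G[2]-n[2]),"len",np.hypot(n[0]-G[0],G[2]-n[2]),"head bottom slope",np.arctan2(hd[1][2]-hd[0][2],hd[1][0]-hd[0][0]))
for t in (.2,.25,.3):
  a=np.array([-np.sin(t),0,np.cos(t)]);ex=np.array([np.cos(t),0,np.sin(t)])
  O=G-.1*a; 
  print(t,[ (np.round((proj(s,q)-[280,60])*4)).tolist() for q in (O-.016*a,O-.028*ex+[0,-.028,0],O+.028*ex+[0,-.028,0],O-.028*ex+[0,-.028,0]+.034*a,O+.058*a+[0,-.017,0])])
E
python3 - <<'E'
import cv2
a=cv2.imread('pics/s4.png');cv2.imwrite('pics/s4c.png',cv2.resize(a[200:320,210:340],None,fx=4.5,fy=4.5))
E
```

```text
[0.61738735 0.18318711 0.33395682] [0.64648349 0.183      0.21834217] [0.6299497  0.166      0.29091577]
tilt nose 0.2465449113784514 len 0.11921968774278952 head bottom slope 0.1366153034561763
0.2 [[270.0, 298.0], [245.0, 303.0], [307.0, 286.0], [238.0, 266.0], [262.0, 227.0]]
0.25 [[277.0, 297.0], [251.0, 302.0], [313.0, 282.0], [242.0, 267.0], [265.0, 226.0]]
0.3 [[283.0, 294.0], [257.0, 302.0], [318.0, 279.0], [246.0, 267.0], [267.0, 226.0]]
```

View pics/s4c.png

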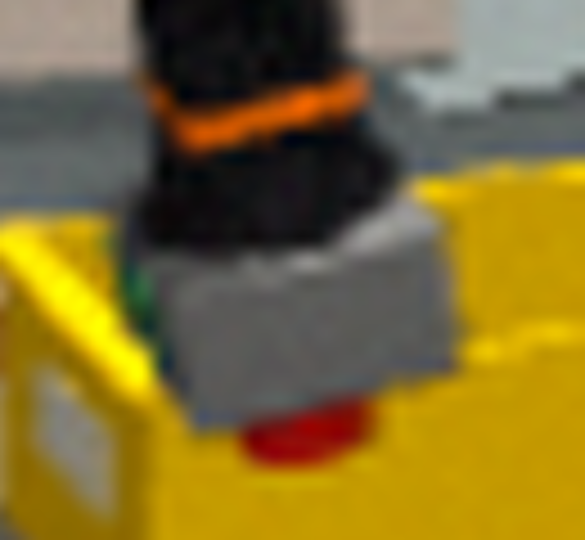

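The reader's tilt measures about 0.25 rad, and I estimate the hub stop at about 0.27. Now I'll move above the label.

```bash
python3 -m inch '[[1,0,0,-0.025,0],[1,0,0,-0.025,0],[1,-0.02,-0.003,0,0],[1,-0.03,-0.003,0,0],[1,-0.03,-0.003,0,0],[1,-0.03,-0.003,0,0],[1,-0.03,-0.003,0,0],[1,-0.03,-0.003,0,0],[1,-0.03,-0.003,0,0],[1,-0.03,-0.003,0,0],[1,-0.03,-0.003,0,0],[1,-0.03,-0.003,0,0],[1,-0.03,-0.003,0,0],[1,-0.03,-0.003,0,0],[1,-0.03,-0.003,0,0],[1,-0.03,-0.003,0,0],[1,-0.012,-0.003,0,0],[1,0,-0.003,0,0],[1,0,0,0,0],[1,0,0,0,0]]'; python3 - <<'E'
from h import *
plan([.565,-.239,.30],np.pi/2-.025)
w=vision.get_image("wrist");save(w,"w5.png")
s=vision.get_image("side");save(s,"s5.png",(270,100,450,290),3)
E
```

```text
time_s: 11.25
tool_pos: [0.5691, -0.2372, 0.367]
orientation: [-2.223, -2.22, -0.001]
force: [-0.7, 0.0, -2.3]
gripper_width: 0.0339
tool x ang 1.5693 shift in tool [-0.0018 -0.0041  0.067 ]
roll needed (mod pi) 0.0235
```

View pics/w5.png

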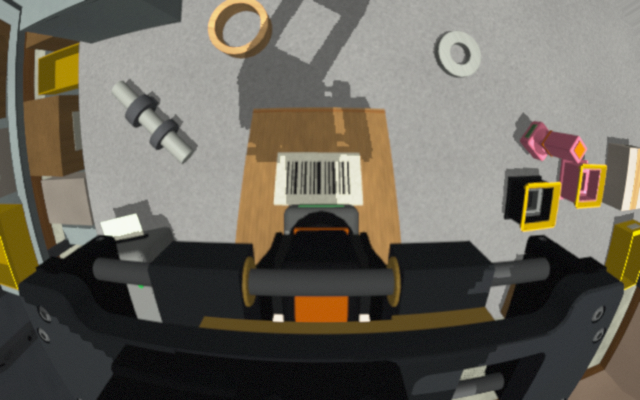

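View pics/s5.png

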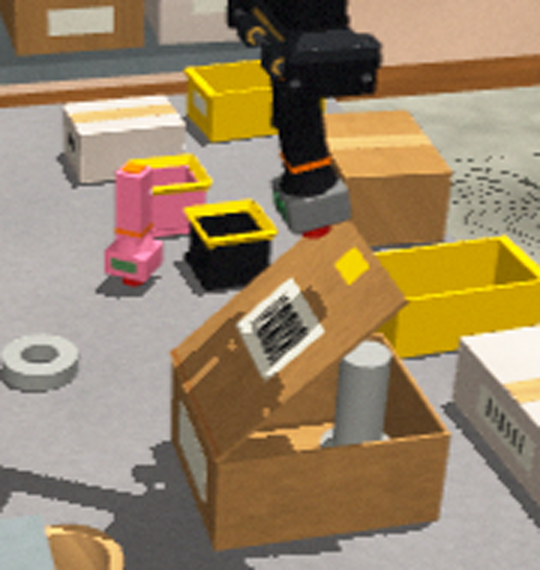

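```bash
python3 - <<'E'
from h import *
w=vision.get_image("wrist")
# lid plane through hinge (0.4875,*,0.1), angle .73 
for th in (.7,.73,.76):
    n=np.array([-np.sin(th),0,np.cos(th)]);p0=np.array([.4875,0,.1])+.005*n
    P=[]
    for c in [(277,153),(361,154),(362,206),(275,203),(250,109),(385,110)]:
        o,d=ray(w,*c,True);P.append(o+d*((p0-o)@n)/(d@n))
    P=np.array(P);m=P[:4].mean(0);print(th,np.round(P,3).tolist(),np.round(m,4),"dist from hinge",np.hypot(m[0]-.4875,m[2]-.1))
E
```

```text
0.7 [[0.542, -0.291, 0.153], [0.544, -0.188, 0.154], [0.596, -0.191, 0.198], [0.593, -0.289, 0.196], [0.486, -0.334, 0.105], [0.488, -0.149, 0.107]] [ 0.5689 -0.2396  0.1751] dist from hinge 0.11068704368901476
0.73 [[0.542, -0.291, 0.155], [0.543, -0.188, 0.157], [0.595, -0.191, 0.203], [0.592, -0.288, 0.2], [0.486, -0.334, 0.105], [0.488, -0.149, 0.107]] [ 0.568  -0.2395  0.1787] dist from hinge 0.11255462184223354
0.76 [[0.541, -0.29, 0.158], [0.543, -0.188, 0.159], [0.593, -0.192, 0.208], [0.591, -0.288, 0.205], [0.486, -0.334, 0.106], [0.488, -0.149, 0.108]] [ 0.567  -0.2395  0.1825] dist from hinge 0.11458577188995313
```

```bash
python3 -m inch '[[1,-0.0022,-0.004,0.01,0.0235],[1,0,0,0.02,0],[1,0,0,0.02,0],[1,0,0,0.015,0],[1,0,0,0.01,0],[1,0,0,0.006,0],[1,0,0,0.006,0],[1,0,0,0.006,0],[1,0,0,0.006,0],[1,0,0,0.006,0]]'; python3 -m inch '[[1,0,0,0.005,0],[1,0,0,0.005,0],[1,0,0,0.005,0],[1,0,0,0,0]]'; python3 - <<'E'
from h import *
s=vision.get_image("side");save(s,"s6.png",(290,110,440,290),3.3)
E
```

```text
time_s: 12.4
tool_pos: [0.5652, -0.2409, 0.262]
orientation: [2.25, 2.191, 0.0]
force: [0.7, -0.3, -2.5]
gripper_width: 0.0337
time_s: 12.8
tool_pos: [0.5645, -0.2406, 0.2459]
orientation: [-2.249, -2.191, 0.001]
force: [-0.2, -0.1, -2.0]
gripper_width: 0.0337
```

View pics/s6.png

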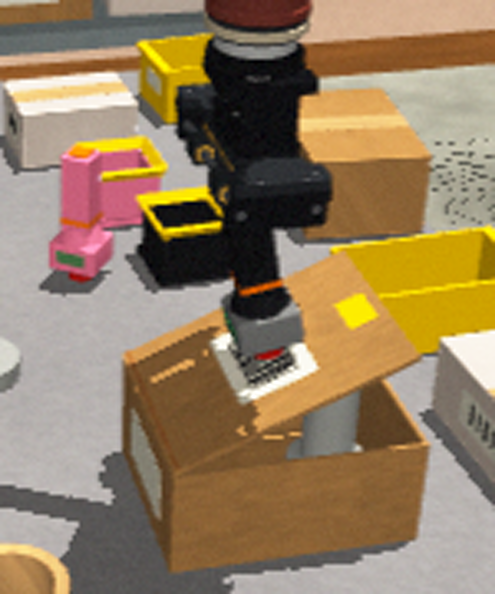

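```bash
for i in 1; do python3 -m inch '[[1,0,0,0.003,0],[1,0,0,0.003,0],[1,0,0,0,0]]'; done; python3 -m inch '[[1,0,0,0.003,0],[1,0,0,0.003,0],[1,0,0,0,0]]'
```

```text
time_s: 13.15
tool_pos: [0.5648, -0.2407, 0.2405]
orientation: [-2.25, -2.192, 0.0]
force: [0.5, -0.5, -2.2]
gripper_width: 0.0341
time_s: 13.45
tool_pos: [0.5647, -0.2407, 0.2343]
orientation: [-2.25, -2.191, 0.0]
force: [1.1, 0.0, -1.8]
gripper_width: 0.0338
```

```bash
python3 -m inch '[[1,0,0,0.003,0],[1,0,0,0.002,0],[1,0,0,0,0]]'; python3 -m inch '[[1,0,0,0.003,0],[1,0,0,0,0]]'
```

```text
time_s: 13.75
tool_pos: [0.5648, -0.2407, 0.2295]
orientation: [-2.25, -2.192, 0.0]
force: [-0.8, 0.0, -2.1]
gripper_width: 0.034
time_s: 13.95
tool_pos: [0.5652, -0.2408, 0.227]
orientation: [2.25, 2.192, 0.001]
force: [0.0, 0.4, 0.2]
gripper_width: 0.0338
```

```bash
 python3 - <<'E'
from h import *
s=vision.get_image("side");save(s,"s7.png",(310,150,440,290),4)
E
```

```text
(no output)
```

View pics/s7.png

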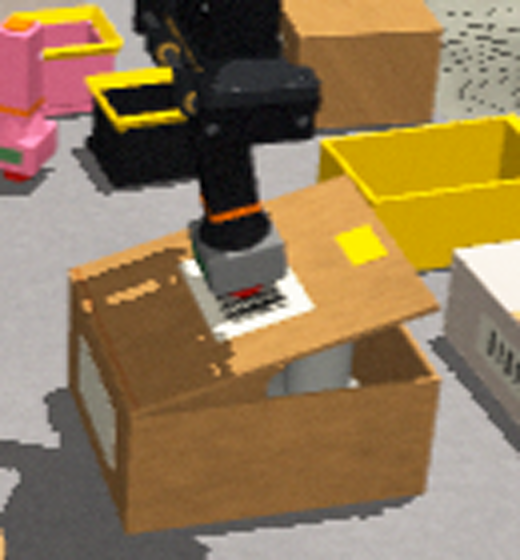

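```bash
 python3 - <<'E'
from h import *
s=vision.get_image("side")
for t in (.25,.3,.35,.4):
    ex=np.array([np.cos(t),-.025*np.cos(t),np.sin(t)]);n=np.array([-np.sin(t),0,np.cos(t)])
    ev=np.array([.025,1,0]);H=np.array([.4875,-.238,.1])
    q=lambda a,b:(np.round((proj(s,H+.005*n+a*ex+b*ev)-[310,150])*4)).tolist()
    print(t,"freeR",q(.22,-.09),"freeL",q(.22,.09),"lab",q(.145,-.05),q(.075,-.05),q(.075,.05),"c",q(.11,0),"hingeR",q(0,-.09))
    G=np.array(bot.read_state()["tool_pos"])+[0,0,.019]
    L=H+.005*n+.11*ex
    for tr in (.25,):
        a=np.array([-np.sin(tr),0,np.cos(tr)]);d=G-L;print("  label->grasp along axis",d@a,"lateral",d@np.array([np.cos(tr),0,np.sin(tr)]))
E
```

```text
0.25 freeR [434.0, 312.0] freeL [346.0, 180.0] lab [309.0, 313.0] [212.0, 344.0] [175.0, 267.0] c [240.0, 289.0] hingeR [120.0, 412.0]
  label->grasp along axis 0.11756630122204449 lateral 0.0014428718128155576
0.3 freeR [431.0, 299.0] freeL [343.0, 168.0] lab [307.0, 305.0] [210.0, 340.0] [173.0, 263.0] c [238.0, 283.0] hingeR [120.0, 413.0]
  label->grasp along axis 0.11207484130029505 lateral 0.0018302390157226265
0.35 freeR [428.0, 287.0] freeL [339.0, 156.0] lab [304.0, 297.0] [208.0, 336.0] [172.0, 259.0] c [236.0, 277.0] hingeR [120.0, 413.0]
  label->grasp along axis 0.10660960456450327 lateral 0.0024915807154668756
0.4 freeR [423.0, 274.0] freeL [335.0, 145.0] lab [301.0, 289.0] [206.0, 332.0] [170.0, 255.0] c [233.0, 272.0] hingeR [119.0, 413.0]
  label->grasp along axis 0.10118425126026837 lateral 0.0034252439022188987
```

The lid angle is about 0.26 rad and the reader's tilt about 0.25, so they are square. The lateral error is about 2 mm and the lid has reached the hub. I'll press in further.

```bash
python3 -m inch '[[1,0,0,0.002,0],[1,0,0,0.002,0],[1,0,0,0.001,0],[1,0,0,0,0],[1,0,0,0,0]]'; python3 -m inch '[[1,0,0,0.0015,0],[1,0,0,0.001,0],[1,0,0,0,0],[1,0,0,0,0]]'
```

```text
time_s: 14.55
tool_pos: [0.5653, -0.2409, 0.2225]
orientation: [2.25, 2.191, 0.001]
force: [2.0, 0.3, 3.7]
gripper_width: 0.0333
time_s: 14.95
tool_pos: [0.5652, -0.2409, 0.2197]
orientation: [2.25, 2.191, 0.0]
force: [2.3, 0.1, 3.3]
gripper_width: 0.0341
```

```bash
python3 -m inch '[[1,0,0,0.0,0],[1,0,0,0,0]]'; python3 -m inch '[[1,0,0,0.0,0]]';python3 - <<'E'
from h import *
s=vision.get_image("side");save(s,"s8.png",(330,180,430,270),6)
w=vision.get_image("wrist");save(w,"w8.png",(200,100,440,330),2.5)
E
```

```text
time_s: 15.15
tool_pos: [0.565, -0.2409, 0.2196]
orientation: [2.25, 2.192, -0.0]
force: [2.9, 0.5, 4.1]
gripper_width: 0.034
time_s: 15.25
tool_pos: [0.565, -0.2409, 0.2195]
orientation: [2.25, 2.192, -0.0]
force: [2.4, -1.3, 4.7]
gripper_width: 0.0336
```

View pics/s8.png

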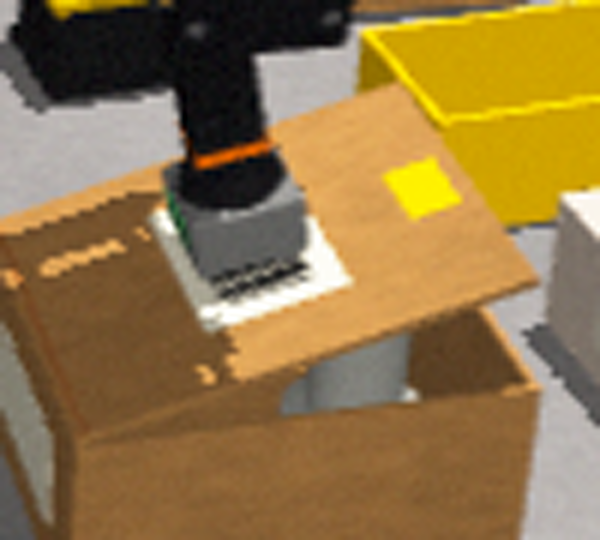

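View pics/w8.png

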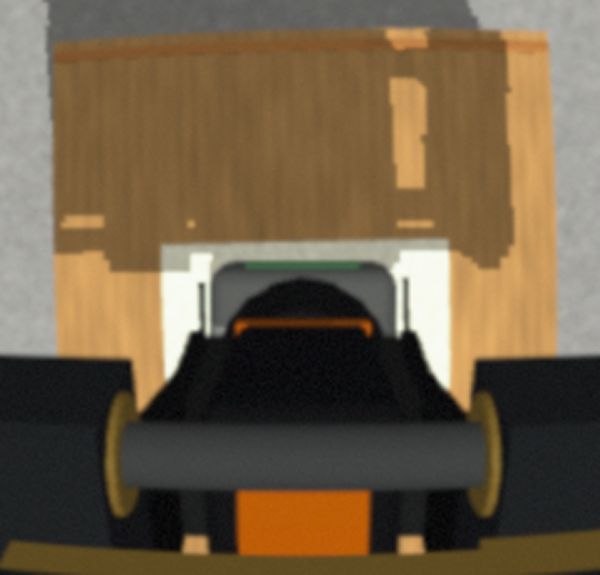

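The nose is almost fully in. The head edge is parallel to the label edge, and the head is centred on the label. I'll hold here.

```bash
python3 -m inch '[[1,0,0,0,0],[1,0,0,0,0],[1,0,0,0,0],[1,0,0,0,0],[1,0,0,0,0],[1,0,0,0,0],[1,0,0,0,0],[1,0,0,0,0],[1,0,0,0,0],[1,0,0,0,0],[1,0,0,0,0],[1,0,0,0,0],[1,0,0,0,0],[1,0,0,0,0],[1,0,0,0,0],[1,0,0,0,0],[1,0,0,0,0],[1,0,0,0,0],[1,0,0,0,0],[1,0,0,0,0]]'; python3 -m inch '[[1,0,0,0,0],[1,0,0,0,0],[1,0,0,0,0]]'; python3 - <<'E'
from h import *
t=vision.get_image("top");save(t,"t9.png",(340,110,440,210),6)
E
```

```text
time_s: 17.35
tool_pos: [0.5649, -0.2408, 0.2194]
orientation: [2.25, 2.192, -0.0]
force: [1.0, -1.8, 3.7]
gripper_width: 0.0339
time_s: 17.65
tool_pos: [0.5649, -0.2408, 0.2194]
orientation: [-2.25, -2.192, 0.0]
force: [-0.1, -1.8, 4.6]
gripper_width: 0.0339
```

```bash
python3 -m inch '[[1,0,0,-0.003,0],[1,0,0,-0.006,0],[1,0,0,-0.01,0],[1,0,0,-0.01,0],[1,0,0,-0.01,0],[1,0,0,-0.01,0],[1,0,0,-0.02,0],[1,0,0,-0.025,0],[1,0,0,-0.03,0],[1,0,0,-0.03,0],[1,0,0,0,0],[1,0,0,0,0]]'; python3 - <<'E'
from h import *
plan([.615,.183,.33],np.pi/2+.065)
s=vision.get_image("side");save(s,"s9.png",(270,60,450,290),2.6)
E
```

```text
time_s: 18.9
tool_pos: [0.5652, -0.2408, 0.3741]
orientation: [2.249, 2.191, 0.001]
force: [1.2, 0.2, -3.1]
gripper_width: 0.034
tool x ang 1.5446 shift in tool [0.425  0.0386 0.0439]
roll needed (mod pi) -0.0912
```

View pics/s9.png

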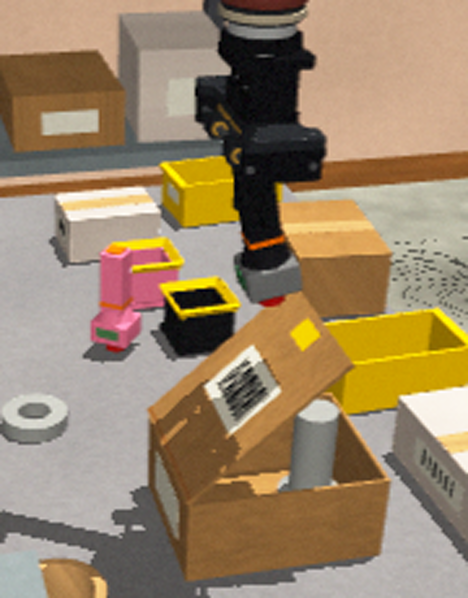

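View pics/t9.png

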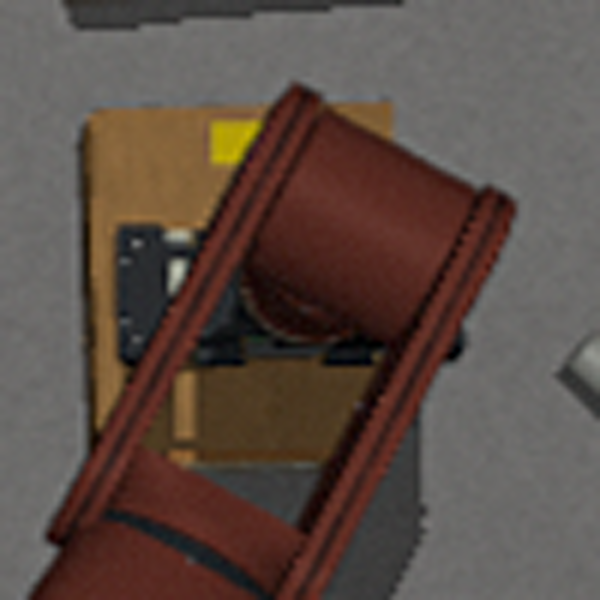

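```bash
python3 -m inch '[[1,0.025,0.002,0,0],[1,0.03,0.003,0,0],[1,0.03,0.003,0,0],[1,0.03,0.003,0,0],[1,0.03,0.003,0,0],[1,0.03,0.003,0,0],[1,0.03,0.003,0,0],[1,0.03,0.003,0,0],[1,0.03,0.003,0,0],[1,0.03,0.003,0,0],[1,0.03,0.003,0,0],[1,0.03,0.003,0,0],[1,0.03,0.003,0,0],[1,0.03,0.0015,0.01,0],[1,0.01,0,0.02,-0.05],[1,0,0,0.02,-0.04],[1,0,0,0,0],[1,0,0,0,0]]'; python3 - <<'E'
from h import *
plan([.615,.1825,.1336],np.pi/2+.065)
w=vision.get_image("wrist");save(w,"w10.png",(220,120,420,300),4)
s=vision.get_image("side");save(s,"s10.png",(290,70,390,220),4)
E
```

```text
time_s: 20.75
tool_pos: [0.6147, 0.1828, 0.3216]
orientation: [-2.149, -2.288, 0.005]
force: [0.3, -0.3, -2.5]
gripper_width: 0.0339
tool x ang 1.6333 shift in tool [-0.0003  0.001   0.188 ]
roll needed (mod pi) -0.0024
```

View pics/w10.png

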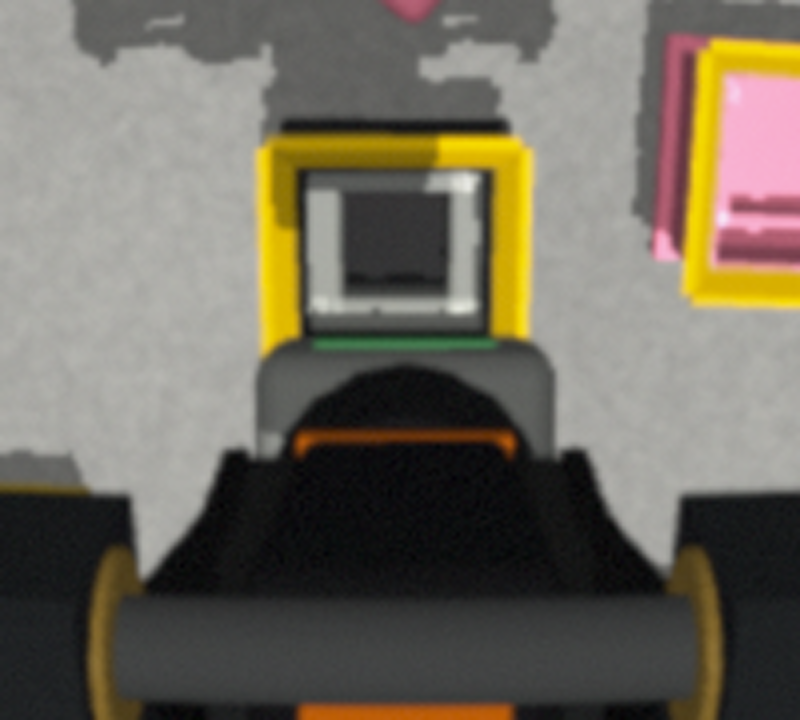

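View pics/s10.png

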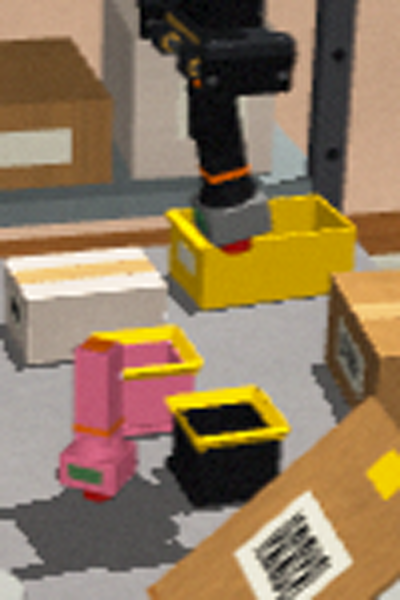

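```bash
python3 -m inch '[[1,-0.002,0.001,0.02,0],[1,0,0,0.03,0],[1,0,0,0.03,0],[1,0,0,0.03,0],[1,0,0,0.015,0],[1,0,0,0.01,0],[1,0,0,0.01,0],[1,0,0,0.01,0],[1,0,0,0,0],[1,0,0,0,0]]'; python3 - <<'E'
from h import *
w=vision.get_image("wrist");save(w,"w11.png",(220,120,420,300),4)
E
```

```text
time_s: 21.85
tool_pos: [0.617, 0.1812, 0.169]
orientation: [2.149, 2.291, 0.001]
force: [0.3, 0.1, -2.5]
gripper_width: 0.0332
```

View pics/w11.png

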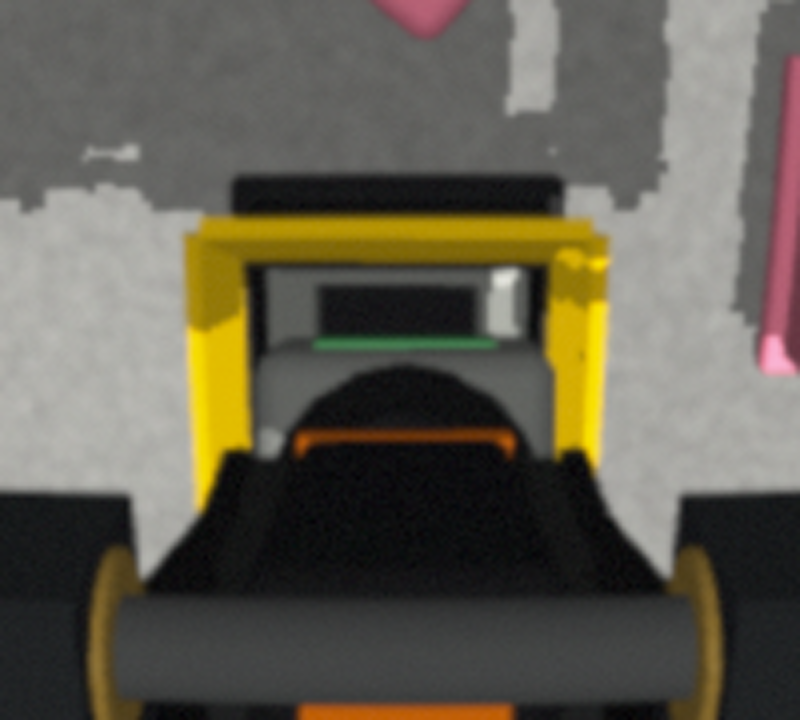

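```bash
python3 -m inch '[[1,-0.0015,0,0.005,0],[1,0,0,0.006,0],[1,0,0,0.006,0],[1,0,0,0.006,0],[1,0,0,0.005,0],[1,0,0,0,0]]';python3 -m inch '[[1,0,0,0.004,0],[1,0,0,0.004,0],[1,0,0,0,0],[1,0,0,0,0]]'
```

```text
time_s: 22.5
tool_pos: [0.616, 0.1795, 0.139]
orientation: [-2.149, -2.29, 0.003]
force: [-0.8, -0.5, -3.0]
gripper_width: 0.0338
time_s: 22.9
tool_pos: [0.6168, 0.1796, 0.1324]
orientation: [-2.149, -2.291, 0.0]
force: [0.5, -0.2, -3.2]
gripper_width: 0.0339
```

```bash
python3 -m inch '[[1,0,0.003,0,0],[1,0,0.003,0,0],[1,0,0.003,0,0],[1,0,0.002,0,0],[1,0,0.002,0,0]]';python3 -m inch '[[1,0,0.003,0,0],[1,0,0.003,0,0],[1,0,0.003,0,0],[1,0,0.002,0,0],[1,0,0,0,0],[1,0,0,0,0]]'; python3 - <<'E'
from h import *
w=vision.get_image("wrist");save(w,"w12.png",(220,120,420,300),4)
s=vision.get_image("side");save(s,"s12.png",(290,100,390,220),5)
E
```

```text
time_s: 23.4
tool_pos: [0.6283, 0.1806, 0.1347]
orientation: [-2.147, -2.29, 0.005]
force: [-14.3, -1.5, 16.0]
gripper_width: 0.0338
time_s: 24.0
tool_pos: [0.6412, 0.1814, 0.137]
orientation: [2.149, 2.291, 0.002]
force: [-11.6, -1.5, 19.4]
gripper_width: 0.0338
```

View pics/w12.png

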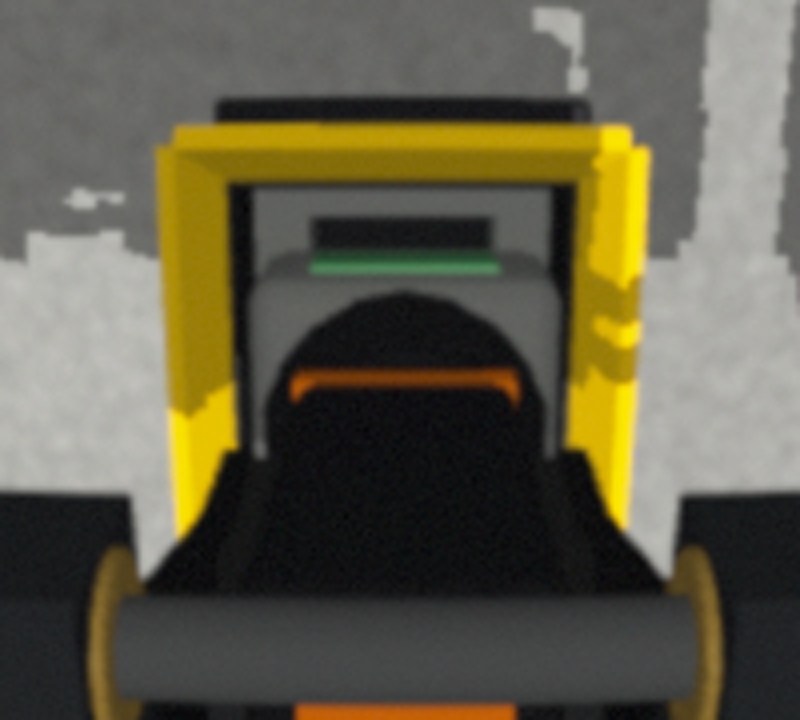

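View pics/s12.png

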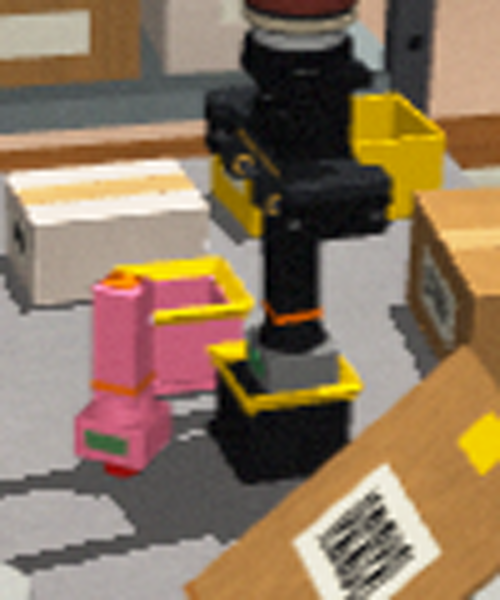

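It is nearly upright again, and the head is leaning on the +x flare. I'll back off to centre it and lower it gently.

```bash
python3 -m inch '[[1,0,-0.003,-0.002,0],[1,0,-0.002,0,0],[1,0,0,0,0],[1,0,0,0,0]]'; python3 -m inch '[[1,0,0,0.003,0],[1,0,0,0.003,0],[1,0,0,0.003,0],[1,0,0,0,0],[1,0,0,0,0]]'; python3 - <<'E'
from h import *
plan([.640,.1825,.109],np.pi/2+.065)
w=vision.get_image("wrist");save(w,"w13.png",(220,120,420,300),4)
s=vision.get_image("side");save(s,"s13.png",(310,130,380,210),7)
E
```

```text
time_s: 24.5
tool_pos: [0.6353, 0.1807, 0.1335]
orientation: [-2.149, -2.29, 0.002]
force: [-1.0, 0.4, -2.2]
gripper_width: 0.0337
time_s: 25.0
tool_pos: [0.6357, 0.1808, 0.1251]
orientation: [-2.149, -2.291, 0.001]
force: [-0.0, -0.1, -2.9]
gripper_width: 0.0342
tool x ang 1.6345 shift in tool [0.0014 0.0045 0.0161]
roll needed (mod pi) -0.0013
```

View pics/w13.png

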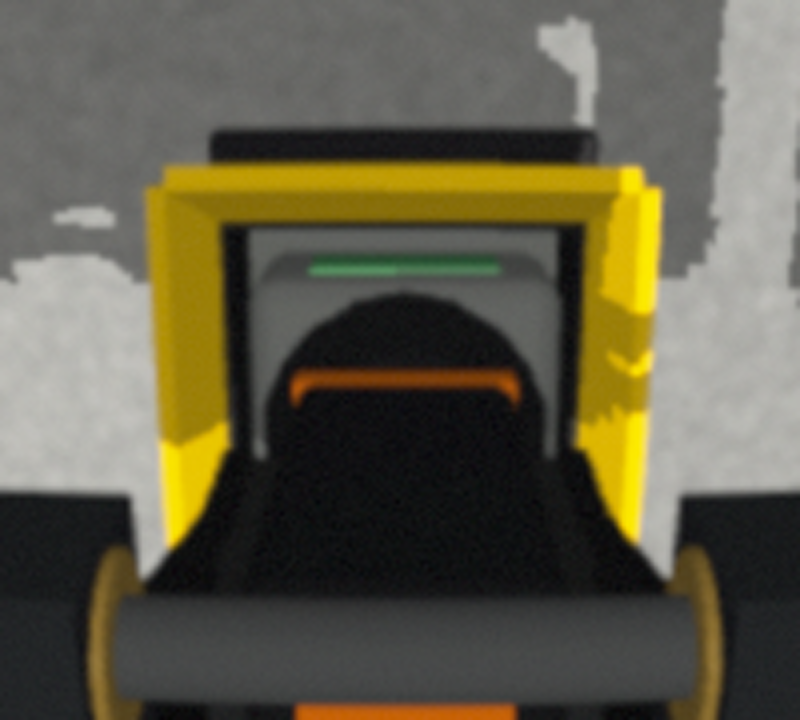

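View pics/s13.png

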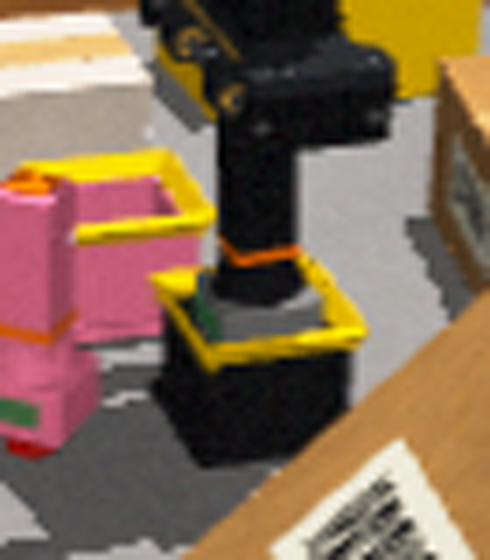

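```bash
python3 -m inch '[[1,0,0.001,0.003,0],[1,0,0.001,0.003,0],[1,0,0,0.003,0],[1,0,0,0,0],[1,0,0,0,0]]'; python3 -m inch '[[1,0,0,0.003,0],[1,0,0,0.002,0],[1,0,0,0,0]]';python3 -m inch '[[1,0,0,0.002,0],[1,0,0,0,0],[1,0,0,0,0]]'
```

```text
time_s: 25.6
tool_pos: [0.6376, 0.1809, 0.1162]
orientation: [-2.149, -2.291, 0.001]
force: [0.4, 0.1, -2.3]
gripper_width: 0.0336
time_s: 25.9
tool_pos: [0.6375, 0.1809, 0.1109]
orientation: [-2.149, -2.291, 0.001]
force: [-0.5, -0.4, -2.8]
gripper_width: 0.0338
time_s: 26.2
tool_pos: [0.6378, 0.181, 0.1094]
orientation: [-2.15, -2.291, 0.0]
force: [-0.2, 0.2, -2.7]
gripper_width: 0.0341
```

```bash
python3 -m inch '[[1,0,0,0.0015,0],[1,0,0,0,0],[1,0,0,0,0]]'; python3 -m inch '[[1,0,0,0.0015,0],[1,0,0,0,0],[1,0,0,0,0]]';python3 -m inch '[[1,0,0,0.0015,0],[1,0,0,0,0],[1,0,0,0,0]]'
```

```text
time_s: 26.5
tool_pos: [0.638, 0.181, 0.1081]
orientation: [2.149, 2.291, 0.001]
force: [0.2, 0.7, -1.9]
gripper_width: 0.0339
time_s: 26.8
tool_pos: [0.6382, 0.181, 0.108]
orientation: [2.149, 2.291, 0.001]
force: [-2.4, 0.1, 5.5]
gripper_width: 0.0339
time_s: 27.1
tool_pos: [0.639, 0.1811, 0.1078]
orientation: [2.148, 2.29, 0.003]
force: [-2.6, -1.4, 9.7]
gripper_width: 0.0336
```

Contact with the ledge at TCP height 0.108, the same as at the grasp. I'll relieve the preload, then open.

```bash
python3 -m inch '[[1,0,0,-0.0025,0],[1,0,0,0,0]]';python3 -m inch '[[0.3,0,0,0,0],[0.5,0,0,0,0],[0,0,0,0,0],[0,0,0,0,0],[0,0,0,0,0],[0,0,0,0,0],[0,0,0,0,0],[0,0,0,0,0]]'; python3 - <<'E'
from h import *
s=vision.get_image("side");save(s,"s14.png",(310,130,380,210),7)
w=vision.get_image("wrist");save(w,"w14.png",(220,120,420,320),3)
E
```

```text
time_s: 27.3
tool_pos: [0.638, 0.181, 0.1078]
orientation: [2.149, 2.291, 0.001]
force: [0.4, 0.5, 2.8]
gripper_width: 0.0339
time_s: 28.1
tool_pos: [0.6378, 0.181, 0.1074]
orientation: [-2.15, -2.291, -0.0]
force: [-0.2, -0.1, -0.1]
gripper_width: 0.0826
```

View pics/s14.png

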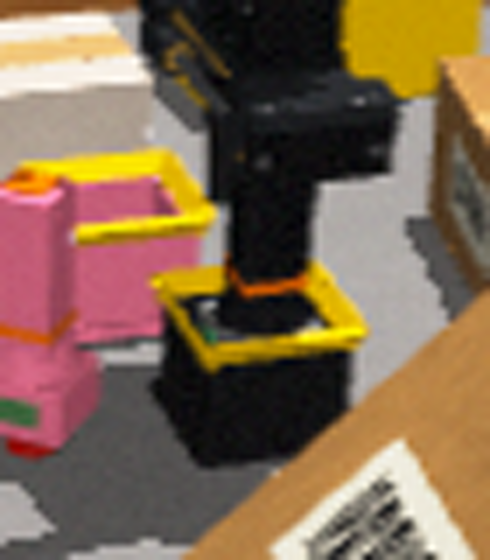

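View pics/w14.png

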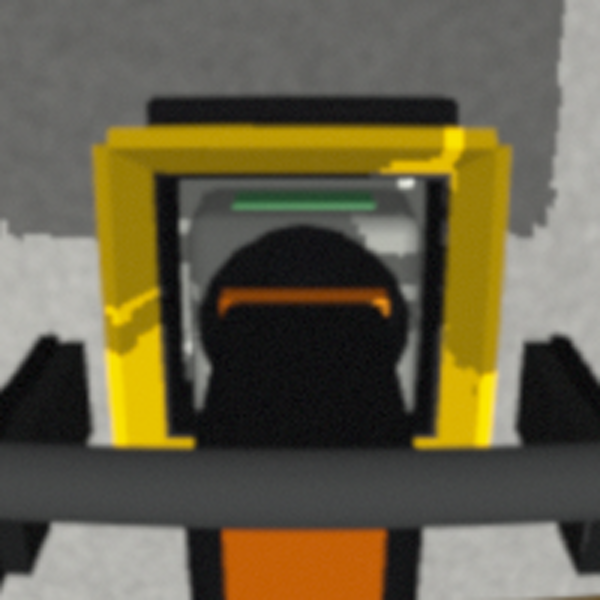

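Released and seated. I'll retreat straight up and check.

```bash
python3 -m inch '[[0,0,0,-0.01,0],[0,0,0,-0.02,0],[0,0,0,-0.03,0],[0,0,0,-0.03,0],[0,0,0,-0.03,0],[0,0,0,-0.03,0],[0,0,-0.03,0,0],[0,0,-0.01,0,0],[0,0,0,0,0],[0,0,0,0,0]]'; python3 - <<'E'
from h import *
s=vision.get_image("side");save(s,"s15.png",(290,120,430,290),3.5)
w=vision.get_image("wrist");save(w,"w15.png",(260,140,390,270),4.6)
t=vision.get_image("top")
for k in("bearing","shaft","box_white","tape"):
  for q in regions_of(k,t): b=q["bbox"];print(k,round(q["confidence"],2),np.round(atz(t,(b[0]+b[2])/2,(b[1]+b[3])/2,.03),3))
E
```

```text
time_s: 29.2
tool_pos: [0.5979, 0.1784, 0.257]
orientation: [-2.149, -2.291, 0.001]
force: [-0.2, 0.2, -0.8]
gripper_width: 0.0874
bearing 0.59 [0.388 0.009 0.03 ]
shaft 0.92 [ 0.492 -0.537  0.03 ]
box_white 0.83 [0.569 0.527 0.03 ]
tape 0.65 [ 0.339 -0.37   0.03 ]
```

View pics/s15.png

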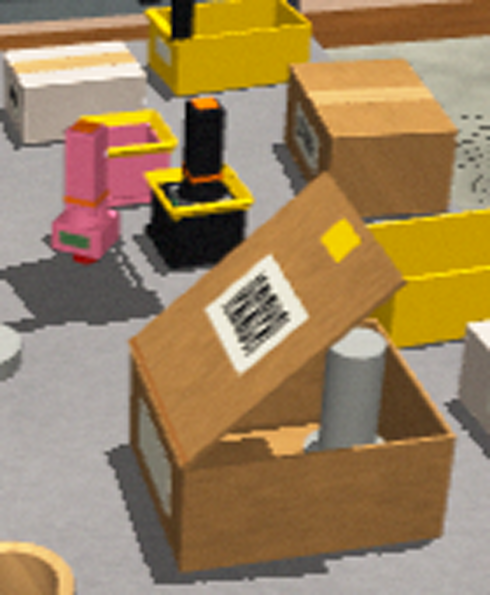

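View pics/w15.png

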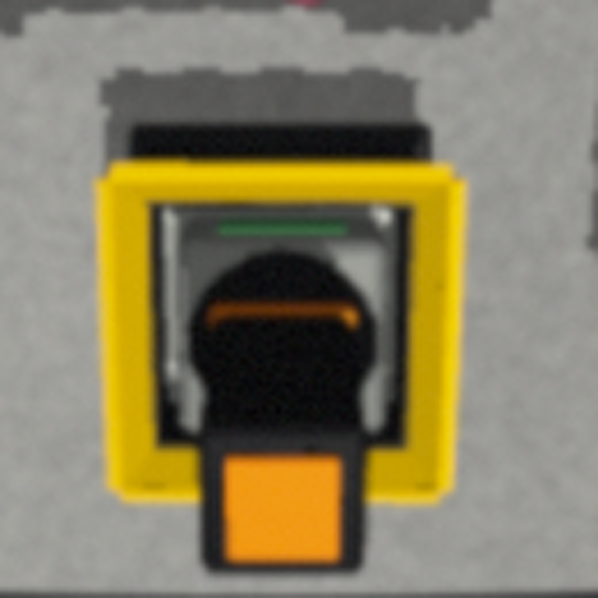

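```bash
python3 -c "
from h import *
print(bot.close_job())"
```

```text
the job is handed in; nothing more can be done
None
```

I scanned the label and stood the reader back upright in its dock. I handed the job in at about 29 s of the 64 s allowed; no verdict is reported.

- **Tilting the reader:** the tool can only point straight down, so I gripped the handle and pivoted the reader in the jaws against the dock wall. That gave a tilt of about 0.25 rad.
- **Scan:** I lowered the nose onto the label until the lid stopped on the hub, at about 0.26 rad. I then pressed with about 6–7 N and held still for about 2.7 s. From the geometry and that force, the nose was about 8 mm in. In the pictures it was within about 5 mm of the label's centre and square to it. I could not read the nose joint directly.
- **Return:** I pivoted the reader upright against the dock's other wall, which gave about 19 N on the wrist. I then lowered it onto the ledge, felt contact at the same height as at the grasp, and let go.

**Last checks:**
- The side and wrist pictures show the reader upright and centred in the dock. The gripper was open and clear, and the lid had sprung up again.
- The before-and-after positions of the bearing, shaft, white carton and tape differ by about 6–13 mm. That comes from rough detection boxes, at about 4 mm per pixel. The arm never went near these items, so I take the differences as detection noise.
- No check failed.

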